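# Stack the supply tray and line up the ink bottles by height

## Task

Stack the empty grey tray on the lower one, with its corner pins fully home in the sockets, and stand the three ink bottles upright in its bays in order of height, one to a bay: the tallest at the end next to the orange pen cup, the shortest at the end next to the marble dish. Leave the other things on the cart where they are.

Things in the scene. Friction and masses are not known exactly. Their poses are not given: they have to be found in the camera images.
- upper_tray_center (a point): loose empty grey tray, 64 (x) by 270 mm (y), on 4 corner pins (6 mm thick, 10 mm long, tapered, at x +-23, y +-126) on the cart. Point: its centre, 17 mm below the rim, 17 above the underside, 27 above the pin tips. Floor 4 mm, flat 3 mm walls 34 mm high with the floor. Cross walls (8 mm below the rim) at y +-40 make 3 bays, 58 by 76 mm, middles at y -80, 0, +80. Same either way round. 160 g
- lower_tray: lower tray, fixed, same make and axes, with flat supplies in it, none above its rim. Point: middle of its footprint on the cart. Rim 44 mm up, with 14 mm square sockets, 13 deep, at x +-23, y +-126. Pins home, the upper tray rests on this rim: its centre 61 mm, its inner floor 48 mm above the cart. Pen cup off one end (+y or -y), marble dish off the other, each about 200 mm from the middle
- tall_bottle_center (a point): tallest of three ink refill bottles: off-white round body 42 mm in diameter, 140 mm tall in all; the body is straight-sided up to 118 mm, above it a narrower dark screw cap. 180 g. Starts upright. The point is its centre, 70 mm above its foot; z is up
- middle_bottle_center (a point): middle-sized of three ink refill bottles: off-white round body 39 mm in diameter, 115 mm tall in all; the body is straight-sided up to 93 mm, above it a narrower dark screw cap. 130 g. Starts upright. The point is its centre, 57.5 mm above its foot; z is up
- short_bottle_center (a point): shortest of three ink refill bottles: off-white round body 36 mm in diameter, 90 mm tall in all; the body is straight-sided up to 68 mm, above it a narrower dark screw cap. 90 g. Starts upright. The point is its centre, 45 mm above its foot; z is up
- pen_cup_center (a point): bystander: orange plastic pen cup, 72 mm across the rim, 95 mm tall, its four pens reach 160 mm above the cart. It marks the end where the tallest bottle belongs. The point is on its axis 47 mm up
- marble_dish_center (a point): bystander: small round glass dish of marbles, 82 mm across, 30 mm tall. The point is its centre, 15 mm up
- stapler_center (a point): bystander: chrome stapler, 145 by 36 mm, 62 mm tall, long axis x, on the other side of the cart from the loose tray. The point is its centre, 30 mm up
- acrylic_block_center (a point): bystander: clear acrylic block, 50 by 50 by 28 mm tall, among the bottles. The point is its centre
- cartridge_center (a point): bystander: white ink cartridge standing on its long edge, 68 (its x) by 24 by 48 mm tall, among the bottles. The point is its centre, 22 mm up

How it is judged:
On the way:
1. the upper tray sits on the lower tray with its pins fully home in the sockets (x of upper_tray_center in the frame of lower_tray between -0.006 and 0.006 m and y of upper_tray_center in the frame of lower_tray between -0.006 and 0.006 m and z of upper_tray_center in the frame of lower_tray between 0.0575 and 0.0645 m and angle between the y axis of upper_tray_center and the y axis of lower_tray, either way round below 0.05 rad and angle between upper_tray_center's own z axis and vertical below 0.04 rad), for 0.2 s.
At the end, for the whole second after the job is handed in: Upper tray on the lower, pins home (centre within 6 mm, 0.05 rad, height within 3.5 mm); each bottle upright (0.1 rad) on its bay floor (5 mm), within 16 mm of the tray middle line and 25 mm of its bay middle: tallest by the pen cup, then middle, shortest by the dish; released, at rest (all of step 1 and linear speed of each of upper_tray, tall_bottle, middle_bottle, short_bottle below 0.02 m/s and ((y of pen_cup_center in the frame of lower_tray above 0 m and x of tall_bottle_center in the frame of lower_tray between -0.016 and 0.016 m and y of tall_bottle_center in the frame of lower_tray between 0.055 and 0.105 m and z of tall_bottle_center in the frame of lower_tray between 0.113 and 0.123 m and angle between each of tall_bottle_center, middle_bottle_center, short_bottle_center's own z axis and vertical below 0.1 rad and x of middle_bottle_center in the frame of lower_tray between -0.016 and 0.016 m and y of middle_bottle_center in the frame of lower_tray between -0.025 and 0.025 m and z of middle_bottle_center in the frame of lower_tray between 0.1005 and 0.1105 m and x of short_bottle_center in the frame of lower_tray between -0.016 and 0.016 m and y of short_bottle_center in the frame of lower_tray between -0.105 and -0.055 m and z of short_bottle_center in the frame of lower_tray between 0.088 and 0.098 m) or (y of pen_cup_center in the frame of lower_tray below 0 m and x of tall_bottle_center in the frame of lower_tray between -0.016 and 0.016 m and y of tall_bottle_center in the frame of lower_tray between -0.105 and -0.055 m and z of tall_bottle_center in the frame of lower_tray between 0.113 and 0.123 m and angle between each of tall_bottle_center, middle_bottle_center, short_bottle_center's own z axis and vertical below 0.1 rad and x of middle_bottle_center in the frame of lower_tray between -0.016 and 0.016 m and y of middle_bottle_center in the frame of lower_tray between -0.025 and 0.025 m and z of middle_bottle_center in the frame of lower_tray between 0.1005 and 0.1105 m and x of short_bottle_center in the frame of lower_tray between -0.016 and 0.016 m and y of short_bottle_center in the frame of lower_tray between 0.055 and 0.105 m and z of short_bottle_center in the frame of lower_tray between 0.088 and 0.098 m))); the robot touches nothing.
It fails at once if the pen cup is pushed more than 30 mm or knocked over (distance of pen_cup_center from where it was at the start of the episode above 0.03 m or angle between pen_cup_center's own z axis and vertical above 0.5 rad).
It fails at once if the marble dish is pushed more than 30 mm or knocked over (distance of marble_dish_center from where it was at the start of the episode above 0.03 m or angle between marble_dish_center's own z axis and vertical above 0.5 rad).
It fails at once if the stapler is pushed more than 30 mm or knocked over (distance of stapler_center from where it was at the start of the episode above 0.03 m or angle between stapler_center's own z axis and vertical above 0.5 rad).
It fails at once if the acrylic block is pushed more than 30 mm or knocked over (distance of acrylic_block_center from where it was at the start of the episode above 0.03 m or angle between acrylic_block_center's own z axis and vertical above 0.5 rad).
It fails at once if the cartridge is pushed more than 30 mm or knocked over (distance of cartridge_center from where it was at the start of the episode above 0.03 m or angle between cartridge_center's own z axis and vertical above 0.5 rad).
It also fails if it takes over 93 s, if anything falls off the work surface, if the arm or the gripper's body presses on something with over 40 N, if the wrist force passes 120 N, or if a joint passes its speed limit or range.

## Robot

A 6-joint arm with a two-finger parallel gripper is mounted at the origin on the work surface. World frame = base frame: x ahead of the robot, y to its left, z up, the work surface at z = 0. Lengths are in m, angles in rad, forces in N, time in s.
With the tool pointing down it reaches from about 0.35 to 0.775 m from the base axis. Payload 7.3 kg.
Tool frame: the origin (TCP) lies at the very end of the fingers, on their centre line; the grasp point (between the pads) lies 19 mm behind it; z points along the fingers, y is the line along which they close (so a half turn about z gives the same grasp; the last joint's range is limited). The gripper opens to 92 mm and grips with 3 to 60 N. Pads are 19 mm wide; open, the fingers measure 130 mm over their backs; the gripper's body (75 mm by 190 mm) begins 47 mm behind the grasp point.
Start: joints at [-0.146, 0.342, 1.524, -0, 1.275, -0.146], TCP at [0.525, 0, 0.227] pointing down, gripper open.
Joint ranges: [-2.53, 2.53], [-0.77, 2.02], [0.04, 2.7], [-1, 4.14], [0.28, 2.66], [-3.11, 3.11]. Speed limits (rad/s): [2.57, 2.57, 3.14, 3.14, 3.14, 3.14].

## Interface

Orientations are given as [roll, pitch, yaw] about the fixed x, y, z axes, in that order (R = Rz(yaw) Ry(pitch) Rx(roll)).
In Python, from cell import robot gives the robot as it stands.
- The arm moves only by the tool apply_moves, never from a script. Its argument "motion" is text: rows parted by semicolons, each of 7 numbers parted by spaces: the opening in per cent of the stroke, from 0 (shut) to 100 (fully open), then the shift along the tool's x, y, z in cm, then the turn, a rotation vector about the tool's x, y, z in rad. A call has 1 to 20 rows; each row shifts and turns the commanded pose from where the row before left it, along the tool's axes as they then stand; what a row does not reach is not made up. A row lasts 1/8 s, in which the tool goes at most 62.5 mm and 10.7 degrees, less where a joint would pass 70% of its speed; a pose out of reach is approached as far as the arm can. A call with a gripper value outside its range is refused whole. The fingers move at their own pace and stop on an object; "force" is the grip in N (left out, the last holds). Time passes only in rows, so rows that do not move let the fingers close. It gives the time, the measured TCP pose, the force, the opening and the grip force at its end, in the units of the state.
- robot.observe(): the state, without advancing time (a new reading comes with each control period).
- robot.read_camera(name): name is "scene" or "side" or "wrist"; returns a dict with "img" (400x640x3 uint8, red, green, blue), "fovy" (degrees; the focal length in pixels is half the picture's height over the tangent of half this angle, whatever the lens; pixels are square), "cx", "cy" (the principal point, pixels), "R" (3x3) and "t" (3): a world point X has camera coordinates R X + t; the wrist camera has in their place "hand_eye" (4x4, takes a point from camera to tool coordinates, whose origin is the TCP and whose axes are the flange's). Camera axes: x right, y down, z forward; pixel columns grow to the right and rows downward; lengths in m; the calibration is good to about 2 mm. A picture is of the moment at which its call begins: read the wrist's pose just before it. There is no depth.
- robot.hand_in(): hands the job in; it is judged then, once.
Trained networks look in a picture, given as the dict that the camera call returned (one of the last four; its "shot" number tells which), for a name from the list of things; names that differ only in an ending like _2 or _b are one class to them, and where a whole thing is asked for, a point or a joint stands for the part that bears it (a point fixed in the world has none). Each returns a list of dicts, best first, with "score" (0 to 1); they miss things now and then, are a little off and sometimes report something else, mostly with a low value. They report only what shows in the picture. A call takes as long as a camera call.
- robot.search_frame(target, picture): "centre" ([x, y, z] in m, in world coordinates, good to about 4 mm: the middle of the surface that is visible of it).
- robot.trace(target, picture): "pixels" (400x640 bool, what is visible of it).
The state is a dict: "time": time; "qpos": joint angles; "qvel": joint speeds; "joint_efforts": joint torques, N m; "tool_pos": TCP position; "tool_rot": TCP orientation; "contact_force": force on the tool from outside, world axes, zero at the start; "torque": the same for the moment, N m; "opening": finger opening in m; "grip_force": force on a finger pad.
Only numpy, scipy, OpenCV 4.12 (cv2) and the standard library are available. Lean on these libraries where they do the work, as an engineer would, in place of code of your own. Each camera call takes 0.05 s, during which the arm holds its last target. There are 200 camera calls.

## Working session

There is one attempt and no reset: what is moved stays moved. The work goes in short steps, Python scripts to look and compute and a tool call to move; the robot and the scene stay as the last step left them, time stands still between calls to the robot, and variables do not carry over. Pictures are saved under pics/ and viewed, at most 14 in all, crops included, and the job is handed in when it is done.

Besides the shell and the picture viewer there is one more tool, called after "Call:" as name(argument=value, ...), one argument or row to a line, values as JSON. apply_moves: Moves the arm, as the interface text tells. Its arguments: {"type":"object","properties":{"motion":{"type":"string"},"force":{"type":"number"}},"required":["motion"]}

```bash
mkdir -p pics; ls; cat > h.py <<'E'
import numpy as np, cv2
from cell import robot
def save(p,n): cv2.imwrite(f'pics/{n}.png',cv2.cvtColor(p['img'],cv2.COLOR_RGB2BGR))
def ray(p,uv):
    f=200/np.tan(np.radians(p['fovy'])/2)
    d=np.array([(uv[0]-p['cx'])/f,(uv[1]-p['cy'])/f,1.])
    R=np.array(p['R']);t=np.array(p['t'])
    return -R.T@t, R.T@d
def atz(p,uv,z):
    o,d=ray(p,uv); return o+d*(z-o[2])/d[2]
def proj(p,X):
    f=200/np.tan(np.radians(p['fovy'])/2)
    c=np.array(p['R'])@np.array(X)+np.array(p['t']); return np.array([f*c[0]/c[2]+p['cx'],f*c[1]/c[2]+p['cy']])
N=['upper_tray_center','lower_tray','tall_bottle_center','middle_bottle_center','short_bottle_center','pen_cup_center','marble_dish_center','stapler_center','acrylic_block_center','cartridge_center']
E
python3 - <<'E'
from h import *
np.set_printoptions(precision=4,suppress=True)
print(robot.observe())
for c in ['scene','side','wrist']:
    p=robot.read_camera(c); save(p,c+'0')
    print(c,{k:v for k,v in p.items() if k!='img'})
    if c=='wrist':continue
    for n in N:
        print(n,[(np.round(d['centre'],3).tolist(),round(d['score'],2)) for d in robot.search_frame(n,p)[:2]])
E
```

```text
pics
{'time': 0.0, 'qpos': array([-0.146 ,  0.3427,  1.5251, -0.    ,  1.2754, -0.146 ]), 'qvel': array([-0.0011,  0.0011, -0.0011, -0.0011,  0.0009,  0.0003]), 'joint_efforts': array([  0.0008, -43.1246, -24.422 ,   0.0718,   0.0559,  -0.0001]), 'tool_pos': array([0.5246, 0.0001, 0.226 ]), 'tool_rot': array([-3.1401, -0.0002,  1.5708]), 'contact_force': array([-0.6826, -0.0599, -0.4067]), 'torque': array([ 0.0099,  0.0233, -0.0151]), 'grip_force': 0.0, 'opening': 0.09172329643224236}
scene {'fovy': 47.1925847574478, 'cx': 318.3088721538226, 'cy': 204.6685686066639, 'R': array([[ 0.5494,  0.8355, -0.0128],
       [ 0.5731, -0.388 , -0.7218],
       [-0.608 ,  0.3892, -0.692 ]]), 't': array([-0.2955, -0.2603,  1.7434]), 'shot': 1}
upper_tray_center [([0.455, -0.096, 0.036], 0.71)]
lower_tray [([0.641, 0.023, 0.032], 0.95)]
tall_bottle_center [([0.462, -0.015, 0.08], 0.62)]
middle_bottle_center [([0.441, 0.098, 0.05], 0.85)]
short_bottle_center [([0.462, -0.197, 0.056], 0.63)]
pen_cup_center [([0.643, -0.184, 0.078], 0.82)]
marble_dish_center [([0.646, 0.231, 0.021], 0.89)]
stapler_cen
[... 538 characters left out ...]
le_bottle_center [([0.43, 0.091, 0.06], 0.81)]
short_bottle_center [([0.446, -0.202, 0.051], 0.95), ([0.47, -0.366, 0.036], 0.56)]
pen_cup_center [([0.626, -0.195, 0.077], 0.83)]
marble_dish_center [([0.643, 0.239, 0.018], 0.69)]
stapler_center [([0.471, -0.369, 0.036], 0.83)]
acrylic_block_center [([0.476, 0.186, 0.026], 0.43), ([0.441, -0.102, 0.032], 0.42)]
cartridge_center [([0.44, -0.099, 0.03], 0.79)]
wrist {'fovy': 66.62708210827832, 'cx': 320.2803765321441, 'cy': 199.75860849999657, 'hand_eye': array([[ 0.    , -0.966 , -0.2585,  0.0684],
       [ 1.    , -0.    ,  0.0002, -0.0012],
       [-0.0002, -0.2585,  0.966 , -0.1584],
       [ 0.    ,  0.    ,  0.    ,  1.    ]]), 'shot': 3}
```

View pics/scene0.png

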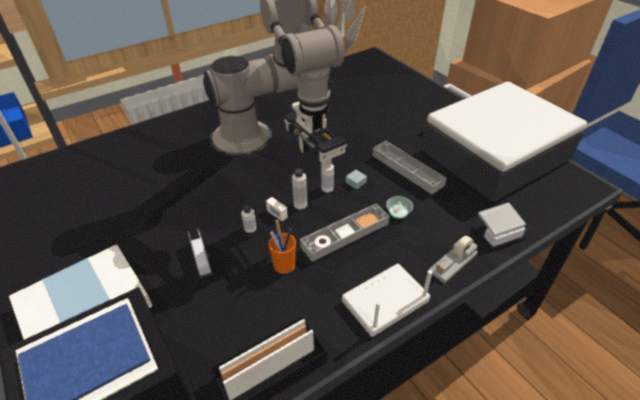

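View pics/side0.png

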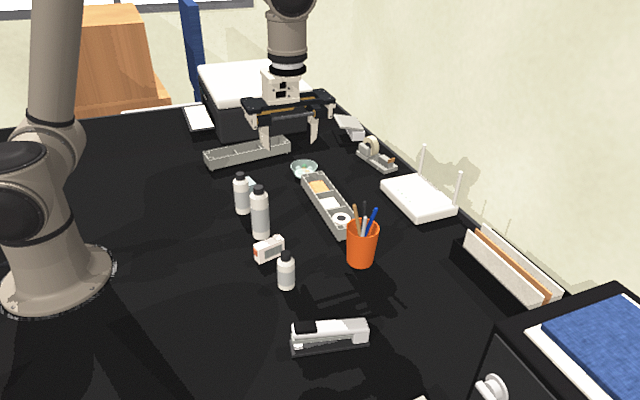

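Both views agree: the loose tray is near (0.50, 0.36) at scene (408,166), and the lower tray is near (0.635, 0.025) at scene (345,232). The pen cup is on the −y side and the dish on the +y side. Next I look at the lower tray from above with the wrist camera.

Call:
apply_moves(
  motion="100 1 4 -3 0 0 0; 100 1 4 -3 0 0 0; 100 0 1 -2 0 0 0; 100 0 0 0 0 0 0; 100 0 0 0 0 0 0",
)

```text
time: 1.78
tool_pos: [0.6142, 0.02, 0.3056]
tool_rot: [-3.14, -0.0, 1.571]
contact_force: [-0.3, 0.1, -0.8]
opening: 0.092
grip_force: 0.0
```

```bash
cat >> h.py <<'E'
from scipy.spatial.transform import Rotation as Ro
def wrist():
    s=robot.observe(); p=robot.read_camera('wrist')
    T=np.eye(4);T[:3,:3]=Ro.from_euler('xyz',s['tool_rot']).as_matrix();T[:3,3]=s['tool_pos']
    C=T@np.array(p['hand_eye']); p['R']=C[:3,:3].T; p['t']=-C[:3,:3].T@C[:3,3]; return s,p
def rect(p,mask,z):
    c=max(cv2.findContours(mask.astype(np.uint8),0,2)[0],key=cv2.contourArea)[:,0,:]
    w=np.array([atz(p,q,z)[:2] for q in c])
    return cv2.minAreaRect((w*1000).astype(np.float32))
E
python3 - <<'E'
from h import *
np.set_printoptions(precision=4,suppress=True)
s,p=wrist(); save(p,'w1'); print(s['time'],s['tool_pos'],s['tool_rot'])
for n in N:
    r=robot.trace(n,p)
    if r: print(n,round(r[0]['score'],2),r[0]['pixels'].sum(), rect(p,r[0]['pixels'],.044),[(np.round(d['centre'],3).tolist(),round(d['score'],2)) for d in robot.search_frame(n,p)[:2]])
E
```

```text
1.775 [0.6142 0.02   0.3056] [-3.1396 -0.0001  1.5707]
lower_tray 0.89 9180 ((641.2830200195312, 26.25745391845703), (271.4126892089844, 66.51799011230469), 88.85585021972656) [([0.645, 0.042, 0.025], 0.7)]
tall_bottle_center 0.94 1981 ((431.7496032714844, -21.565811157226562), (106.45317077636719, 49.22596740722656), 25.709321975708008) [([0.456, -0.004, 0.113], 0.83)]
middle_bottle_center 0.83 1783 ((421.3978271484375, 105.67190551757812), (42.43588638305664, 82.98979187011719), 84.91290283203125) [([0.444, 0.106, 0.094], 0.6)]
short_bottle_center 0.8 390 ((458.781005859375, -193.71607971191406), (70.0703353881836, 20.91826629638672), 54.565093994140625) [([0.462, -0.184, 0.062], 0.89)]
pen_cup_center 0.78 1191 ((633.3512573242188, -186.88829040527344), (77.5927963256836, 46.244728088378906), 0.056830033659935) [([0.632, -0.17, 0.077], 0.64), ([0.462, 0.2, 0.024], 0.18)]
marble_dish_center 0.6 2071 ((645.7875366210938, 205.7111053466797), (42.98003387451172, 77.05757141113281), 89.95801544189453) [([0.649, 0.214, 0.019], 0.81)]
acrylic_block_center 0.91 2016 ((468.0738220214844, 194.31198120117188), (54.034523010253906, 53.856773376464844), 11.107563018798828) [([0.463, 0.198, 0.029], 0.68)]
cartridge_center 0.71 221 ((444.7734375, -74.0643539428711), (80.34661102294922, 12.9179105758667), 22.989843368530273) [([0.429, -0.084, 0.021], 0.67)]
```

View pics/w1.png

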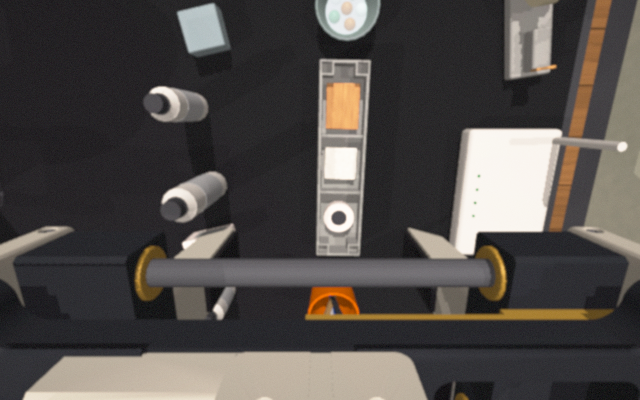

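The wrist view shows the lower tray at px (318–370, 60–255). At rim height its rectangle is 271×66 mm centred on (0.641, 0.026) with yaw about −0.02, which matches the given sizes. Now over to the loose tray.

Call:
apply_moves(
  motion="100 5 -2 0 0 0 0; 100 5 -2 0 0 0 0; 100 5 -2 0 0 0 0; 100 5 -2 0 0 0 0; 100 5 -2 0 0 0 0; 100 5 -2 0 0 0 0; 100 3 0 0 0 0 0; 100 0 0 0 0 0 0; 100 0 0 0 0 0 0",
)

```text
time: 3.85
tool_pos: [0.4951, 0.3494, 0.3066]
tool_rot: [-3.142, 0.001, 1.571]
contact_force: [-0.2, -0.3, -0.5]
opening: 0.092
grip_force: 0.0
```

```bash
python3 - <<'E'
from h import *
np.set_printoptions(precision=4,suppress=True)
s,p=wrist(); save(p,'w2'); print(s['time'],s['tool_pos'],s['tool_rot'])
for n in N[:5]+N[8:9]:
    r=robot.trace(n,p)
    if r: print(n,round(r[0]['score'],2),r[0]['pixels'].sum(), rect(p,r[0]['pixels'],.044),[(np.round(d['centre'],3).tolist(),round(d['score'],2)) for d in robot.search_frame(n,p)[:2]])
E
```

```text
3.85 [0.4951 0.3494 0.3066] [-3.1415  0.0006  1.5706]
upper_tray_center 0.61 9462 ((513.8132934570312, 378.50933837890625), (271.3239440917969, 66.55667877197266), 6.692862510681152) [([0.513, 0.382, 0.013], 0.64)]
lower_tray 0.96 913 ((634.136474609375, 141.80453491210938), (66.75555419921875, 49.21670913696289), 2.0523016452789307) [([0.515, 0.38, 0.013], 0.73), ([0.631, 0.132, 0.026], 0.64)]
middle_bottle_center 0.65 534 ((431.555419921875, 128.965087890625), (44.07282257080078, 41.558082580566406), 88.70796966552734) [([0.437, 0.126, 0.035], 0.89)]
acrylic_block_center 0.58 609 ((457.28729248046875, 228.79302978515625), (52.11116027832031, 32.76584243774414), 7.749523639678955) [([0.46, 0.222, 0.026], 0.65)]
```

View pics/w2.png

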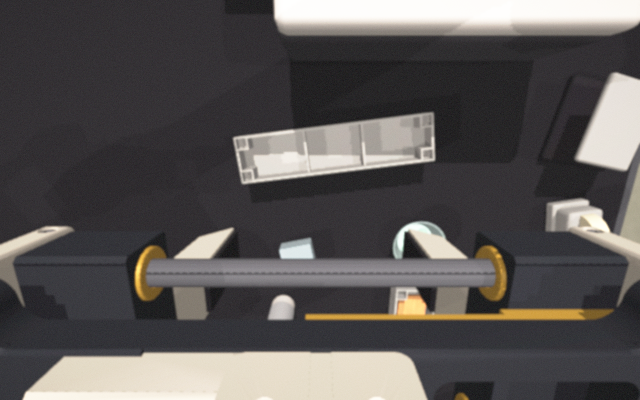

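The loose tray is at px (235–435, 113–183): 271×67 mm, centred on (0.514, 0.3785), with its long axis 6.7° from world x. A big box stands behind it. I turn the tool by 83° to close across the tray, and check the box distance.

Call:
apply_moves(
  motion="100 2.9 1.9 0 0 0 0; 100 0 0 0 0 0 0.18; 100 0 0 0 0 0 0.18; 100 0 0 -0.5 0 0 0.18; 100 0 0 -0.5 0 0 0.18; 100 0 0 0 0 0 0.18; 100 0 0 0 0 0 0.18; 100 0 0 0 0 0 0.18; 100 0 0 0 0 0 0.18; 100 0 0 0 0 0 0.014; 100 0 0 0 0 0 0; 100 0 0 0 0 0 0",
)

```text
time: 5.9
tool_pos: [0.514, 0.379, 0.3167]
tool_rot: [3.142, -0.0, 0.119]
contact_force: [-0.7, -0.3, 0.1]
opening: 0.092
grip_force: 0.0
```

```bash
python3 - <<'E'
from h import *
np.set_printoptions(precision=4,suppress=True)
s,p=wrist(); save(p,'w3'); print(s['time'],s['tool_pos'],s['tool_rot'],s['qpos'])
for n in N[:1]:
    r=robot.trace(n,p)
    if r: print(n,round(r[0]['score'],2),r[0]['pixels'].sum(), rect(p,r[0]['pixels'],.044))
p=robot.read_camera('scene')
for z in (0.0,.05,.1,.2):print(z,[atz(p,u,z)[:2].round(3) for u in((430,120),(427,148),(500,185))])
E
```

```text
5.9 [0.514  0.379  0.3167] [ 3.1416 -0.0001  0.1187] [ 0.5155  0.5223  0.9967 -0.      1.6225  1.9676]
upper_tray_center 0.7 8584 ((514.3277587890625, 376.9322509765625), (271.2587585449219, 64.82044982910156), 7.0065436363220215)
0.0 [array([0.324, 0.668]), array([0.453, 0.532]), array([0.74 , 0.591])]
0.05 [array([0.375, 0.609]), array([0.498, 0.48 ]), array([0.771, 0.535])]
0.1 [array([0.427, 0.55 ]), array([0.543, 0.427]), array([0.802, 0.48 ])]
0.2 [array([0.53 , 0.432]), array([0.634, 0.322]), array([0.864, 0.369])]
```

View pics/w3.png

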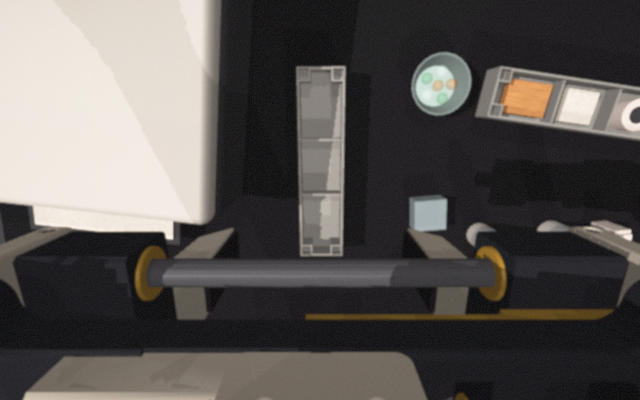

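```bash
python3 - <<'E'
from h import *
np.set_printoptions(precision=4,suppress=True)
s,p=wrist()
def setp(p,pos,rot):
    q=dict(p);T=np.eye(4);T[:3,:3]=Ro.from_euler('xyz',rot).as_matrix();T[:3,3]=pos
    C=T@np.array(p['hand_eye']); q['R']=C[:3,:3].T; q['t']=-C[:3,:3].T@C[:3,3]; return q
q=setp(p,[.4951,.3494,.3066],[-3.1415,.0006,1.5706])
sc=robot.read_camera('scene')
# lid lower/upper edge rays: w3 (213,222), w2 (278,33)or(275,5) ; scene corner of lid (432,108..125)
def tri(*a):
    A=np.zeros((3,3));b=np.zeros(3);L=[]
    for P,u in a:
        o,d=ray(P,u);d=d/np.linalg.norm(d);M=np.eye(3)-np.outer(d,d);A+=M;b+=M@o;L.append((o,d))
    X=np.linalg.solve(A,b);return X,[np.linalg.norm(np.cross(X-o,d)) for o,d in L]
for u2 in((276,3),(280,33)):
  for us in ((430,112),(428,122)):
    print(u2,us,tri((p,(213,222)),(q,u2)),tri((p,(213,222)),(sc,us)))
for z in (.1,.13,.16,.2): print(z,atz(p,(218,40),z),atz(p,(213,222),z))
E
```

```text
(276, 3) (430, 112) (array([0.4565, 0.5041, 0.1561]), [np.float64(0.012382960437401069), np.float64(0.012382960437400838)]) (array([0.4709, 0.4857, 0.1804]), [np.float64(0.004514460175092848), np.float64(0.004514460175092991)])
(276, 3) (428, 122) (array([0.4565, 0.5041, 0.1561]), [np.float64(0.012382960437401069), np.float64(0.012382960437400838)]) (array([0.4501, 0.5056, 0.1229]), [np.float64(0.006359747879503894), np.float64(0.006359747879503934)])
(280, 33) (430, 112) (array([0.4592, 0.4911, 0.1594]), [np.float64(0.0010460847314430742), np.float64(0.0010460847314430716)]) (array([0.4709, 0.4857, 0.1804]), [np.float64(0.004514460175092848), np.float64(0.004514460175092991)])
(280, 33) (428, 122) (array([0.4592, 0.4911, 0.1594]), [np.float64(0.0010460847314430742), np.float64(0.0010460847314430716)]) (array([0.4501, 0.5056, 0.1229]), [np.float64(0.006359747879503894), np.float64(0.006359747879503934)])
0.1 [0.6524 0.5098 0.1   ] [0.4358 0.5096 0.1   ]
0.13 [0.6467 0.4999 0.13  ] [0.4475 0.4997 0.13  ]
0.16 [0.6411 0.49   0.16  ] [0.4592 0.4898 0.16  ]
0.2 [0.6335 0.4768 0.2   ] [0.4747 0.4767 0.2   ]
```

Clearance to the lid edge (y≈0.49) is about 15 mm, so I descend biased 5 mm away from it.

Call:
apply_moves(
  motion="100 0 0.5 5 0 0 0; 100 0 0 5 0 0 0; 100 0 0 5 0 0 0; 100 0 0 5 0 0 0; 100 0 0 4 0 0 0; 100 0 0 3 0 0 0; 100 0 0 1.5 0 0 0; 100 0 0 1 0 0 0; 100 0 0 0 0 0 0; 60 0 0 0 0 0 0; 60 0 0 0 0 0 0; 60 0 0 0 0 0 0; 60 0 0 0 0 0 0; 60 0 0 0 0 0 0",
  force=20,
)

```text
time: 7.9
tool_pos: [0.515, 0.3745, 0.0224]
tool_rot: [-3.141, -0.001, 0.117]
contact_force: [-1.4, 1.6, 4.1]
opening: 0.0638
grip_force: 20.0
```

The tray is gripped at 63.8 mm. I lift, turn back and carry it over the lower tray, then check how it sits in the hand.

Call:
apply_moves(
  motion="60 0 0 -2 0 0 0; 60 0 0 -4 0 0 0; 60 0 0 -5 0 0 0; 60 0 0 -6 0 0 0; 60 0 0 -6 0 0 0; 60 0 0 0 0 0 -0.18; 60 0 0 0 0 0 -0.18; 60 0 0 0 0 0 -0.18; 60 0 0 0 0 0 -0.18; 60 0 0 0 0 0 -0.18; 60 0 0 0 0 0 -0.18; 60 0 0 0 0 0 -0.18; 60 0 0 0 0 0 -0.174; 60 0 0 0 0 0 0",
)

```text
time: 9.65
tool_pos: [0.5143, 0.3737, 0.2509]
tool_rot: [-3.14, 0.001, 1.549]
contact_force: [-0.7, 0.2, -1.2]
opening: 0.0638
grip_force: 20.0
```

Call:
apply_moves(
  motion="60 -2.9 1.3 0 0 0 0; 60 -4 2 0 0 0 0; 60 -5 2 0 0 0 0; 60 -5 2 0 0 0 0; 60 -5 2 0 0 0 0; 60 -5 2 0 0 0 0; 60 -4 1 0 0 0 0; 60 -3 1 0 0 0 0; 60 -0.7 0 0 0 0 0; 60 0 0 0 0 0 0; 60 0 0 0 0 0 0; 60 0 0 0 0 0 0",
)

```text
time: 11.15
tool_pos: [0.6405, 0.0267, 0.2519]
tool_rot: [3.141, -0.0, 1.552]
contact_force: [0.3, 0.9, -0.4]
opening: 0.0638
grip_force: 20.0
```

```bash
python3 - <<'E'
from h import *
np.set_printoptions(precision=4,suppress=True)
s,p=wrist(); save(p,'w4'); print(s['time'],s['tool_pos'],s['tool_rot'],s['opening'])
r=robot.trace(N[0],p); 
if r: print(r[0]['score'],r[0]['pixels'].sum())
q=robot.read_camera('scene'); q2=robot.read_camera('side')
im=np.vstack([q['img'][120:320,180:500],q2['img'][60:260,180:500]]);im=cv2.resize(im,None,fx=1.5,fy=1.5)
save({'img':im},'sc4')
for P in(q,q2):
    r=robot.trace(N[0],P); z=s['tool_pos'][2]+.022
    if r: print(r[0]['score'],r[0]['pixels'].sum(),robot.search_frame(N[0],P)[:1])
    e=[s['tool_pos']+np.array([a*.032+b*.02*.135,b*.135,.022]) for a in(-1,1) for b in (-1,1)]
    print([proj(P,x).round(0) for x in e])
E
```

```text
11.15 [0.6405 0.0267 0.2519] [ 3.1414 -0.0002  1.5519] 0.06378575817063299
0.58 40884
0.89 1861 [{'centre': [0.6397, -0.0207, 0.26], 'score': 0.94}]
[array([296., 177.]), array([382., 142.]), array([309., 191.]), array([397., 154.])]
0.86 1913 [{'centre': [0.6445, -0.0236, 0.2569], 'score': 0.93}]
[array([343., 141.]), array([300.,  96.]), array([371., 136.]), array([323.,  93.])]
```

View pics/w4.png

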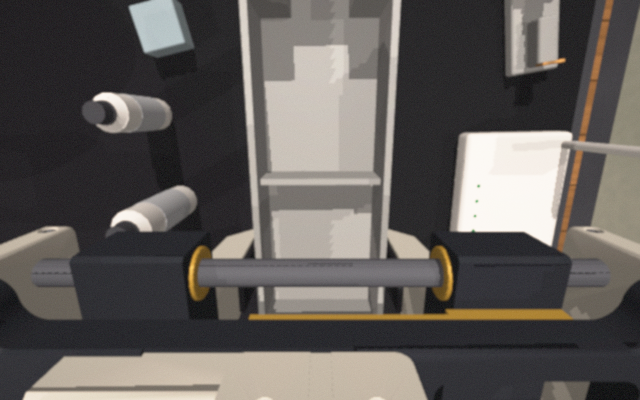

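View pics/sc4.png

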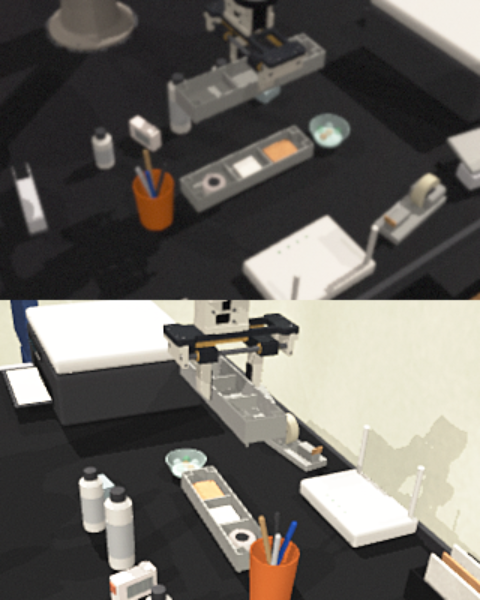

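In the wrist view the held tray's far cross wall is at v≈175–184, u 262–380. I turn this into its offset along the tray.

```bash
python3 - <<'E'
from h import *
np.set_printoptions(precision=4,suppress=True)
s,p=wrist(); H=np.array(p['hand_eye']); f=200/np.tan(np.radians(p['fovy'])/2)
g=cv2.cvtColor(p['img'],cv2.COLOR_RGB2GRAY).astype(float)
print(g[168:192,300:340].mean(1).round(0))
def tz(u,z):
    d=H[:3,:3]@[(u[0]-p['cx'])/f,(u[1]-p['cy'])/f,1];o=H[:3,3];return o+d*(z-o[2])/d[2]
for z in(-.014,):
  for v in(174,176,182,184): print(v,tz((270,v),z),tz((370,v),z))
for u in ((241,0),(403,0),(250,130),(394,130)): print(u,tz(u,-.022))
E
```

```text
[195. 195. 187. 168. 152. 147. 147. 147. 147. 152. 166. 183. 191. 193.
 193. 190. 175. 148. 124. 116. 116. 116. 115. 115.]
174 [ 0.0425 -0.0253 -0.014 ] [ 0.0425  0.0227 -0.014 ]
176 [ 0.0415 -0.0254 -0.014 ] [ 0.0415  0.0227 -0.014 ]
182 [ 0.0386 -0.0255 -0.014 ] [ 0.0386  0.0229 -0.014 ]
184 [ 0.0376 -0.0255 -0.014 ] [ 0.0376  0.0229 -0.014 ]
(241, 0) [ 0.1134 -0.0325 -0.022 ]
(403, 0) [ 0.1134  0.0315 -0.022 ]
(250, 130) [ 0.0634 -0.0319 -0.022 ]
(394, 130) [ 0.0634  0.031  -0.022 ]
```

Call:
apply_moves(
  motion="60 0.05 0.07 3 0 0 0; 60 0 0 4 0 0 0; 60 0 0 4 0 0 0; 60 0 0 4 0 0 0; 60 0 0 2 0 0 0; 60 0 0 1 0 0 0; 60 0 0 0 0 0 0; 60 0 0 0 0 0 0",
)

```text
time: 12.6
tool_pos: [0.6422, 0.0259, 0.073]
tool_rot: [3.139, 0.0, 1.551]
contact_force: [-0.4, 0.3, -2.4]
opening: 0.0639
grip_force: 20.0
```

```bash
python3 - <<'E'
from h import *
q=robot.read_camera('scene'); q2=robot.read_camera('side')
print(robot.observe()['tool_pos'])
a=cv2.resize(q['img'][185:265,280:400],(600,400),interpolation=cv2.INTER_CUBIC)
b=cv2.resize(q2['img'][140:250,280:370],(800*9//20,440),interpolation=cv2.INTER_CUBIC)[:400]
im=np.hstack([a,b])[:, :800]
save({'img':im},'sc5')
E
```

```text
[0.64206136 0.02591187 0.07299557]
```

View pics/sc5.png

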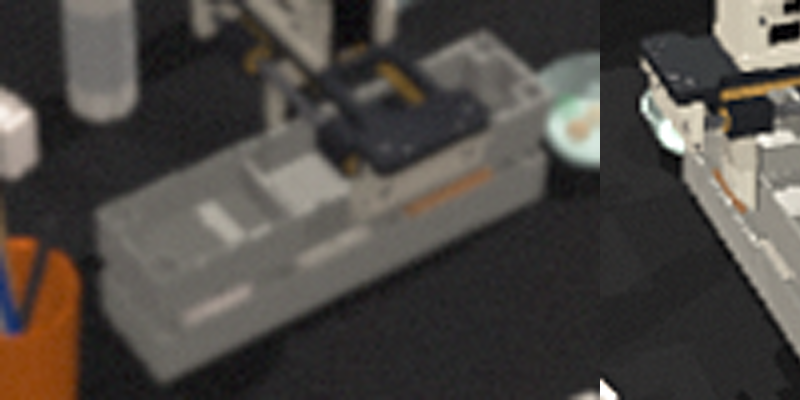

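The trays look aligned, with the end faces flush. I lower gently with a 1 mm correction.

Call:
apply_moves(
  motion="60 0.1 -0.05 0.3 0 0 0; 60 0 0 0.3 0 0 0; 60 0 0 0.3 0 0 0; 60 0 0 0.2 0 0 0; 60 0 0 0 0 0 0; 60 0 0 0 0 0 0",
)

```text
time: 13.45
tool_pos: [0.641, 0.027, 0.0608]
tool_rot: [3.141, 0.0, 1.551]
contact_force: [0.3, 0.1, -0.7]
opening: 0.0637
grip_force: 20.0
```

Call:
apply_moves(
  motion="60 0 0 0.2 0 0 0; 60 0 0 0.15 0 0 0; 60 0 0 0.1 0 0 0; 60 0 0 0.1 0 0 0; 60 0 0 0 0 0 0; 60 0 0 0 0 0 0",
)

```text
time: 14.2
tool_pos: [0.6408, 0.027, 0.0565]
tool_rot: [3.141, 0.0, 1.551]
contact_force: [-2.3, -0.6, 7.0]
opening: 0.064
grip_force: 20.0
```

Seated: contact force appears exactly at the predicted height. I release, rise, and look at the tray and the bottles.

Call:
apply_moves(
  motion="100 0 0 0 0 0 0; 100 0 0 0 0 0 0; 100 0 0 0 0 0 0; 100 0 0 -1 0 0 0; 100 0 0 -3 0 0 0; 100 0 0 -5 0 0 0; 100 0 0 -5 0 0 0; 100 0 0 -5 0 0 0; 100 0 0 -5 0 0 0; 100 0 -5 0 0 0 0.01; 100 0 -5 0 0 0 0.01; 100 0 -3 0 0 0 0; 100 0 0 0 0 0 0; 100 0 0 0 0 0 0",
)

```text
time: 15.95
tool_pos: [0.5117, 0.0306, 0.2959]
tool_rot: [3.14, 0.0, 1.531]
contact_force: [1.4, 0.2, -0.3]
opening: 0.0918
grip_force: 0.0
```

```bash
cat >> h.py <<'E'
from scipy.optimize import minimize
B={'tall_bottle_center':(.021,.118,.14),'middle_bottle_center':(.0195,.093,.115),'short_bottle_center':(.018,.068,.09)}
A=np.linspace(0,2*np.pi,40)
def sil(p,xy,dim,z0=0):
    r,h,H=dim; m=np.zeros((400,640),np.uint8)
    for rr,a,b in((r,0,h-.004),(.6*r,h,H)):
        P=np.array([proj(p,[xy[0]+rr*np.cos(t),xy[1]+rr*np.sin(t),z0+z]) for z in(a,b) for t in A])
        cv2.fillPoly(m,[cv2.convexHull(np.round(P).astype(np.int32))[:,0]],1)
    return m>0
def fit(n,views,xy,z0=0):
    L=[]
    for p in views:
        r=robot.trace(n,p)
        if r and r[0]['score']>.4: L.append((p,r[0]['pixels']))
    def cost(q): return sum(1-(sil(p,q,B[n],z0)&m).sum()/(sil(p,q,B[n],z0)|m).sum() for p,m in L)/len(L)
    xy=np.array(xy)
    r=minimize(cost,xy,method='Nelder-Mead',options=dict(initial_simplex=[xy,xy+[.015,0],xy+[0,.015]],xatol=2e-4))
    return r.x,r.fun,len(L)
E
python3 - <<'E'
from h import *
np.set_printoptions(precision=4,suppress=True)
s,w=wrist(); save(w,'w6'); sc=robot.read_camera('scene'); sd=robot.read_camera('side'); print(s['time'],s['tool_pos'],s['tool_rot'])
for n,xy in zip(B,((.45,-.01),(.432,.106),(.4515,-.189))):
    for v in ([w],[sc],[sd]):
        try: print(n,*fit(n,v,xy))
        except ZeroDivisionError: print(n,'none')
for n in N[:1]:
    for r in robot.trace(n,w)[:2]: print(n,r['score'],rect(w,r['pixels'],.078))
E
```

```text
15.95 [0.5117 0.0306 0.2959] [3.1398 0.0001 1.5307]
tall_bottle_center [ 0.4461 -0.011 ] 0.04118329466357307 1
tall_bottle_center [ 0.4418 -0.0046] 0.13718411552346566 1
tall_bottle_center [ 0.4484 -0.0079] 0.05888223552894212 1
middle_bottle_center none
middle_bottle_center [0.4274 0.1097] 0.13659793814432986 1
middle_bottle_center none
short_bottle_center [ 0.4523 -0.1794] 0.4283088235294118 1
short_bottle_center [ 0.4444 -0.1905] 0.1454005934718101 1
short_bottle_center [ 0.4509 -0.1876] 0.08510638297872342 1
upper_tray_center 0.76 ((636.118896484375, 37.927146911621094), (248.6920623779297, 74.13296508789062), 89.00576782226562)
```

View pics/w6.png

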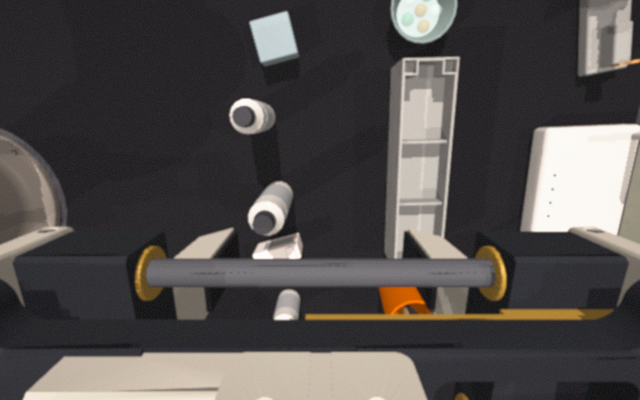

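The upper tray is at px (388–458, 57–255) and sits level on the lower one. The tall bottle is at px (250–292, 183–235) and fits (0.4465, −0.0095). Now I pick it.

Call:
apply_moves(
  motion="100 -2.1 -3.2 0 0 0 0; 100 -2.2 -3.15 0 0 0 0; 100 0 0 0 0 0 0; 100 0 0 4 0 0 0; 100 0 0 5 0 0 0; 100 0 0 5 0 0 0; 100 0 0 4 0 0 0; 100 0 0 2 0 0 0; 100 0 0 1.3 0 0 0; 100 0 0 0 0 0 0; 30 0 0 0 0 0 0; 30 0 0 0 0 0 0; 30 0 0 0 0 0 0; 30 0 0 0 0 0 0; 30 0 0 0 0 0 0; 30 0 0 0 0 0 0; 30 0 0 0 0 0 0",
  force=20,
)

```text
time: 18.73
tool_pos: [0.4459, -0.0098, 0.0823]
tool_rot: [3.141, 0.0, 1.531]
contact_force: [0.3, 0.0, 0.4]
opening: 0.0413
grip_force: 20.0
```

Call:
apply_moves(
  motion="30 0 0 -2 0 0 0; 30 0 0 -4 0 0 0; 30 0 0 -5 0 0 0; 30 0 0 -3 0 0 0; 30 -0.6 3.5 0 0 0 0; 30 -1 5 0 0 0 0; 30 -1 5 0 0 0 0; 30 -1 4 0 0 0 0; 30 0 2 0 0 0 0; 30 0 0 0 0 0 0; 30 0 0 3 0 0 0; 30 0 0 3 0 0 0; 30 0 0 1.5 0 0 0; 30 0 0 1 0 0 0; 30 0 0 0.3 0 0 0; 30 0 0 0.2 0 0 0; 30 0 0 0 0 0 0; 30 0 0 0 0 0 0",
)

```text
time: 20.98
tool_pos: [0.6394, -0.0536, 0.1328]
tool_rot: [3.141, 0.0, 1.531]
contact_force: [1.0, -0.5, -0.6]
opening: 0.0418
grip_force: 20.0
```

Call:
apply_moves(
  motion="30 0 0 0.15 0 0 0; 30 0 0 0.1 0 0 0; 30 0 0 0.05 0 0 0; 30 0 0 0 0 0 0; 30 0 0 0 0 0 0",
)

```text
time: 21.6
tool_pos: [0.6393, -0.0536, 0.1303]
tool_rot: [3.141, 0.0, 1.531]
contact_force: [-1.2, 1.2, 4.6]
opening: 0.0417
grip_force: 20.0
```

Call:
apply_moves(
  motion="60 0 0 0 0 0 0; 60 0 0 0 0 0 0; 100 0 0 0 0 0 0; 100 0 0 -2 0 0 0; 100 0 0 -4 0 0 0; 100 0 0 -5 0 0 0; 100 0 0 -4 0 0 0; 100 2 -4 0 0 0 0; 100 2 -5 0 0 0 0; 100 2 -5 0 0 0 0; 100 2 -4 0 0 0 0; 100 0 -1.5 0 0 0 0; 100 0 0 0 0 0 0; 100 0 0 0 0 0 0",
)

```text
time: 23.35
tool_pos: [0.4487, 0.0336, 0.2792]
tool_rot: [3.141, 0.0, 1.53]
contact_force: [0.3, -0.5, 0.0]
opening: 0.0917
grip_force: 0.0
```

```bash
python3 - <<'E'
from h import *
np.set_printoptions(precision=4,suppress=True)
s,w=wrist(); save(w,'w7'); sc=robot.read_camera('scene'); sd=robot.read_camera('side'); print(s['time'],s['tool_pos'],s['tool_rot'])
for n,xy in zip(B,((.639,-.054),(.432,.106),(.4515,-.189))):
    for v in ([w],[sc],[sd]):
        try: print(n,*fit(n,v,xy,.048 if n[0]=='t' else 0))
        except ZeroDivisionError: print(n,'none')
E
```

```text
23.35 [0.4487 0.0336 0.2792] [3.1408 0.0002 1.5301]
tall_bottle_center [ 0.5884 -0.0154] 0.741678939617084 1
tall_bottle_center [ 0.6383 -0.0531] 0.15264797507788164 1
tall_bottle_center [ 0.6435 -0.0479] 0.09368836291913218 1
middle_bottle_center [0.4297 0.1048] 0.033802816901408406 1
middle_bottle_center [0.4314 0.106 ] 0.1512820512820513 1
middle_bottle_center [0.4312 0.1125] 0.10403726708074534 1
short_bottle_center [ 0.447  -0.1627] 0.6750216076058773 1
short_bottle_center [ 0.446  -0.1886] 0.13134328358208958 1
short_bottle_center [ 0.4505 -0.1891] 0.07761194029850749 1
```

View pics/w7.png

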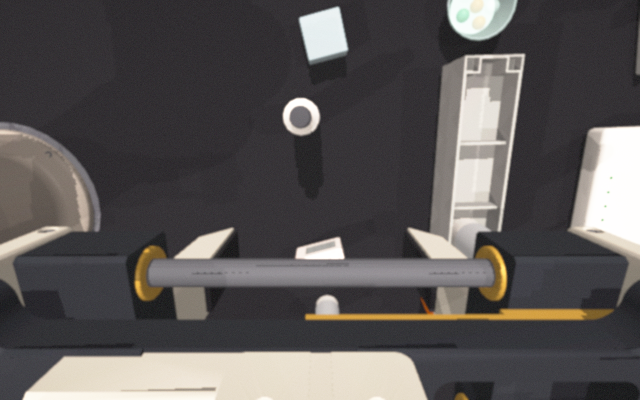

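The middle bottle at px (300,117) fits (0.430, 0.1055), and the tall one stands in its bay at about (0.639, −0.053). Now I pick the middle one.

Call:
apply_moves(
  motion="100 3.6 -1.1 0 0 0 0; 100 3.5 -1.05 0 0 0 0; 100 0 0 0 0 0 0; 100 0 0 4 0 0 0; 100 0 0 5 0 0 0; 100 0 0 5 0 0 0; 100 0 0 4 0 0 0; 100 0 0 2.5 0 0 0; 100 0 0 1.5 0 0 0; 100 0 0 0 0 0 0; 30 0 0 0 0 0 0; 30 0 0 0 0 0 0; 30 0 0 0 0 0 0; 30 0 0 0 0 0 0; 30 0 0 0 0 0 0; 30 0 0 0 0 0 0; 30 0 0 0 0 0 0",
)

```text
time: 26.08
tool_pos: [0.429, 0.106, 0.0592]
tool_rot: [3.141, -0.0, 1.531]
contact_force: [0.8, -0.2, -0.7]
opening: 0.0387
grip_force: 20.0
```

Call:
apply_moves(
  motion="30 0 0 -2 0 0 0; 30 0 0 -4 0 0 0; 30 0 0 -5 0 0 0; 30 0 0 -3 0 0 0; 30 -1.1 3.5 0 0 0 0; 30 -2 5 0 0 0 0; 30 -2 5 0 0 0 0; 30 -1 5 0 0 0 0; 30 -1 3 0 0 0 0; 30 0 0 0 0 0 0; 30 0 0 3 0 0 0; 30 0 0 3 0 0 0; 30 0 0 1.5 0 0 0; 30 0 0 1 0 0 0; 30 0 0 0.4 0 0 0; 30 0 0 0.2 0 0 0; 30 0 0 0.1 0 0 0; 30 0 0 0.1 0 0 0; 30 0 0 0 0 0 0; 30 0 0 0 0 0 0",
)

```text
time: 28.58
tool_pos: [0.6413, 0.0264, 0.1072]
tool_rot: [3.14, 0.0, 1.531]
contact_force: [-2.2, 0.4, 5.5]
opening: 0.0385
grip_force: 20.0
```

Call:
apply_moves(
  motion="60 0 0 0 0 0 0; 60 0 0 0 0 0 0; 100 0 0 0 0 0 0; 100 0 0 -2 0 0 0; 100 0 0 -4 0 0 0; 100 0 0 -5 0 0 0; 100 0 0 -6 0 0 0; 100 -3 -3 0 0 0 0; 100 -5 -3 0 0 0 0; 100 -5 -3 0 0 0 0; 100 -5 -3 0 0 0 0; 100 -5 -3 0 0 0 0; 100 -4 -3 0 0 0 0; 100 0 0 0 0 0 0; 100 0 0 0 0 0 0",
)

```text
time: 30.45
tool_pos: [0.4505, -0.2359, 0.2763]
tool_rot: [3.141, -0.0, 1.53]
contact_force: [0.3, -0.3, 1.1]
opening: 0.0917
grip_force: 0.0
```

```bash
python3 - <<'E'
from h import *
np.set_printoptions(precision=4,suppress=True)
s,w=wrist(); save(w,'w8'); sc=robot.read_camera('scene'); sd=robot.read_camera('side'); print(s['time'],s['tool_pos'],s['tool_rot'])
for n,xy in zip(B,((.639,-.054),(.641,.026),(.45,-.189))):
    for v in ([w],[sc],[sd]):
        try: print(n,*fit(n,v,xy,0 if n[0]=='s' else .048))
        except ZeroDivisionError: print(n,'none')
E
```

```text
30.45 [ 0.4505 -0.2359  0.2763] [ 3.1411 -0.0004  1.5302]
tall_bottle_center [ 0.6417 -0.0522] 0.04583333333333328 1
tall_bottle_center [ 0.6334 -0.0472] 0.1360239162929746 1
tall_bottle_center [ 0.6439 -0.0483] 0.11376673040152963 1
middle_bottle_center none
middle_bottle_center [0.6363 0.0305] 0.09979633401221999 1
middle_bottle_center [0.6474 0.0331] 0.5289634146341464 1
short_bottle_center none
short_bottle_center [ 0.4498 -0.1908] 0.1875 1
short_bottle_center [ 0.4514 -0.1914] 0.05240174672489084 1
```

View pics/w8.png

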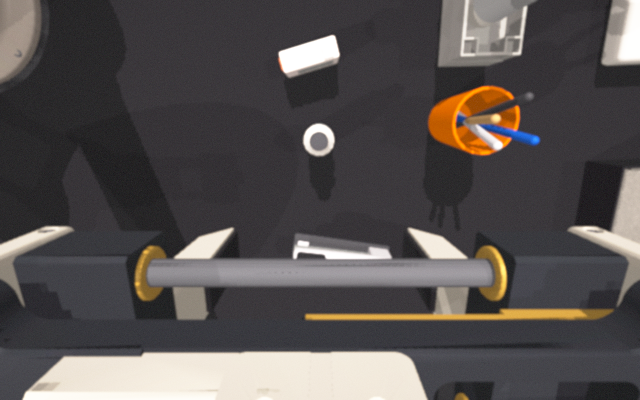

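The short bottle's cap is at px (318,140), which gives (0.450, −0.191), agreeing with the other views. Now I pick it.

Call:
apply_moves(
  motion="100 4.5 -0.25 0 0 0 0; 100 0 0 0 0 0 0; 100 0 0 4 0 0 0; 100 0 0 5 0 0 0; 100 0 0 5 0 0 0; 100 0 0 4 0 0 0; 100 0 0 3 0 0 0; 100 0 0 2 0 0 0; 100 0 0 1 0 0 0; 100 0 0 0 0 0 0; 30 0 0 0 0 0 0; 30 0 0 0 0 0 0; 30 0 0 0 0 0 0; 30 0 0 0 0 0 0; 30 0 0 0 0 0 0; 30 0 0 0 0 0 0; 30 0 0 0 0 0 0; 30 0 0 0 0 0 0",
)

```text
time: 33.3
tool_pos: [0.4495, -0.1911, 0.0362]
tool_rot: [3.142, -0.0, 1.531]
contact_force: [0.1, -0.8, -0.8]
opening: 0.0355
grip_force: 20.0
```

Call:
apply_moves(
  motion="30 0 0 -2 0 0 0; 30 0 0 -4 0 0 0; 30 0 0 -5 0 0 0; 30 0 0 -3 0 0 0; 30 3.4 0 0 0 0 0; 30 5 0 0 0 0 0; 30 5 0 0 0 0 0; 30 5 0 0 0 0 0; 30 5 0 0 0 0 0; 30 4 0 0 0 0 0; 30 3 0 0 0 0 0; 30 0 3 0 0 0 0; 30 0 5 0 0 0 0; 30 0 5 0 0 0 0; 30 0 3 0 0 0 0; 30 0 2 0 0 0 0; 30 0 0 0 0 0 0; 30 0 0 0 0 0 0",
)

```text
time: 35.55
tool_pos: [0.6406, 0.1056, 0.1759]
tool_rot: [-3.14, 0.0, 1.531]
contact_force: [0.4, 0.0, -0.7]
opening: 0.0358
grip_force: 20.0
```

Call:
apply_moves(
  motion="30 0 0 3 0 0 0; 30 0 0 3 0 0 0; 30 0 0 1.5 0 0 0; 30 0 0 1 0 0 0; 30 0 0 0.3 0 0 0; 30 0 0 0.2 0 0 0; 30 0 0 0.1 0 0 0; 30 0 0 0.1 0 0 0; 30 0 0 0 0 0 0; 30 0 0 0 0 0 0",
)

```text
time: 36.8
tool_pos: [0.6416, 0.1055, 0.0844]
tool_rot: [3.141, -0.0, 1.531]
contact_force: [-0.1, 0.1, -0.2]
opening: 0.0352
grip_force: 20.0
```

Call:
apply_moves(
  motion="30 0 0 0.1 0 0 0; 30 0 0 0.05 0 0 0; 30 0 0 0 0 0 0; 30 0 0 0 0 0 0",
)

```text
time: 37.3
tool_pos: [0.6418, 0.1055, 0.0842]
tool_rot: [3.14, -0.0, 1.531]
contact_force: [-2.8, -0.0, 7.6]
opening: 0.0354
grip_force: 20.0
```

Call:
apply_moves(
  motion="60 0 0 0 0 0 0; 60 0 0 0 0 0 0; 80 0 0 0 0 0 0; 80 0 0 -2 0 0 0; 80 0 0 -4 0 0 0; 80 0 0 -5 0 0 0; 80 0 0 -5 0 0 0; 80 0 0 -5 0 0 0; 80 -4 -4 0 0 0 0; 80 -5 -5 0 0 0 0; 80 -4 -5 0 0 0 0; 80 0 0 0 0 0 0; 80 0 0 0 0 0 0",
)

```text
time: 38.92
tool_pos: [0.5044, -0.0124, 0.2933]
tool_rot: [3.14, -0.0, 1.53]
contact_force: [0.1, -0.5, 0.6]
opening: 0.0734
grip_force: 0.0
```

```bash
python3 - <<'E'
from h import *
np.set_printoptions(precision=4,suppress=True)
s,w=wrist(); sc=robot.read_camera('scene'); sd=robot.read_camera('side'); print(s['time'],s['tool_pos'])
for n,xy in zip(B,((.639,-.054),(.641,.026),(.642,.106))):
    for v in ([w],[sc],[sd]):
        try: print(n,*fit(n,v,xy,.048))
        except ZeroDivisionError: print(n,'none')
a=cv2.resize(sc['img'][150:290,230:430],(571,400)); b=cv2.resize(sd['img'][110:290,280:380],(222,400))
save({'img':np.hstack([a,b])},'fin')
E
```

```text
38.925 [ 0.5044 -0.0124  0.2933]
tall_bottle_center [ 0.6373 -0.053 ] 0.22433968572383822 1
tall_bottle_center [ 0.635  -0.0509] 0.17601246105919 1
tall_bottle_center [ 0.6426 -0.0482] 0.11971830985915488 1
middle_bottle_center [0.6413 0.0258] 0.07848568790397048 1
middle_bottle_center [0.6359 0.0301] 0.14489795918367343 1
middle_bottle_center [0.6469 0.0383] 0.22511485451761104 1
short_bottle_center [0.6419 0.1043] 0.05237315875613746 1
short_bottle_center [0.6373 0.1083] 0.1404011461318052 1
short_bottle_center [0.6458 0.1116] 0.3470319634703196 1
```

View pics/fin.png

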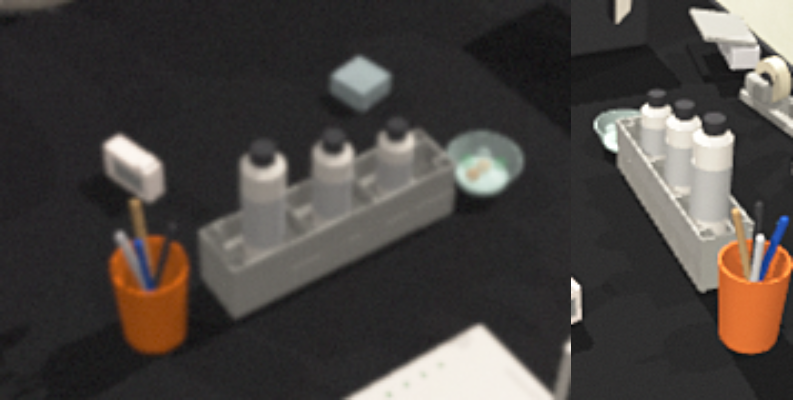

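The trays are flush and all three bottles stand upright in order, with the tallest by the pen cup and the shortest by the dish. The other things on the cart look undisturbed. I hand in.

```bash
python3 -c "
from cell import robot
print(robot.hand_in())"
```

```text
the job is handed in; nothing more can be done
None
```

I stacked the grey tray pins-home on the lower one, stood the bottles upright in order (tallest by the pen cup, shortest by the marble dish), and handed the job in at about 39 s; hand-in returned no verdict, but the last pictures show everything in place.

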